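Bring the corked bottle round to the gap of the counter carousel

TASK

Take the turning pin out of its stand, drop it fully into the hole in the top of the carousel's stop block, and with the pin turn the wheel slowly, leaving all the goods upright, until the corked glass bottle on the wheel stands squarely in the middle of the gap in the brass rail. Touch the carousel and its goods only with the pin, and leave the cup and the other small bottle on the counter alone. A spring turns the wheel back, so finish still gripping the seated pin and holding the wheel still there; do not let go.

Things in the scene. Friction and masses are not known exactly. Their poses are not given: they have to be found in the camera images.
- carousel: fixed foot of the carousel: dark round board, 256 mm across, 14 mm thick, with a brass rail round it at 121 mm radius, 62 mm high. Origin on the wheel's axis at the counter; its -x axis points out through the gap in the rail, the only opening (about 70 mm wide), which faces the robot, up to 0.35 rad askew. y is sideways, z up.
- wheel (a joint): angle of the wooden wheel (230 mm across, top face 28 mm above the counter), rad; 0 = at rest, the solid stop block in the gap; positive = anticlockwise from above; limits +-2.0. A centring spring (0.12 N m/rad, damped) turns it back: 1 to 2 N at the hole. Six goods stand 76 mm from the axis, in bays with 36 mm partitions, at 40, 80, 120 degrees left and right of the gap.
- pin_hole (a point): mouth of the hole in the middle of the top of the stop block, 92 mm from the wheel's axis, 68 mm above the counter; it moves with the wheel. Round hole 15 mm wide, 30 mm deep, with a chamfered mouth. The block is dark wood, 36 x 54 mm, 40 mm tall above the wheel.
- turning_pin: the loose turning pin, upright in its stand at the start, 122 mm long: steel shank 12 mm thick with a tapered foot, collar 25 mm across whose underside is 26 mm above the foot, pale wooden handle 24 mm thick from 61 to 122 mm above the foot; about 80 g. Origin at the foot, z up towards the handle. Dropped into a hole it rests on its collar.
- pin_tip (a point): the foot of the turning pin (same point as its origin). Fully in the pin hole it is 26 mm below the mouth, 42 mm above the counter.
- pin_stand: fixed dark wooden stand, 88 x 88 mm foot, 36 mm tall, with one hole in the middle of its top (15 mm wide, 28 mm deep) that holds the turning pin; the pin's foot is 10 mm above the counter in it. Origin under its centre.
- corked_bottle: the wanted bottle: greenish glass, narrow neck, cork, 38 mm across, 98 mm tall, the only thing on the wheel that is no screw-capped jar; starts 40 or 80 degrees left or right of the gap; loose, rides along with the wheel (goods do not slide at low speed). Origin: centre of its underside, z up.
- jar_a: spice jar in one of the wheel's bays, 105 mm tall, 41 mm across, wide screw cap; loose. Origin: centre of its underside, z up.
- jar_b: spice jar in one of the wheel's bays, 105 mm tall, 46 mm across, wide screw cap; loose. Origin: centre of its underside, z up.
- jar_c: spice jar in one of the wheel's bays, 105 mm tall, 46 mm across, wide screw cap; loose. Origin: centre of its underside, z up.
- jar_d: spice jar, always at the back left (120 degrees) at rest, in one of the wheel's bays, 105 mm tall, 41 mm across, wide screw cap; loose. Origin: centre of its underside, z up.
- jar_e: spice jar, always at the back right at rest, in one of the wheel's bays, 105 mm tall, 46 mm across, wide screw cap; loose. Origin: centre of its underside, z up.
- cup_near: bystander: small stoneware cup, 54 mm across, 57 mm tall, loose on the counter. Origin: centre of its underside.
- small_bottle: bystander: small corked glass bottle, 38 mm across, 78 mm tall, loose on the counter near the front right corner (not the wanted one). Origin: centre of its underside.
Mind the look-alikes: they are no part of the job. What is shaped like the corked_bottle but orange is not meant.

How it is judged:
On the way, in this order (a step that is already met when the one before it is completed fails the run):
1. the turning pin is drawn out of its stand in the fingers (height (world z) of pin_tip above 0.045 m and contact force between the fingers and turning_pin above 1 N), for 0.1 s.
2. the pin sits fully in the hole of the stop block while the wheel is still at rest (horizontal distance between pin_tip and pin_hole below 0.006 m and distance between pin_tip and pin_hole below 0.032 m and z of pin_tip in the frame of carousel below 0.049 m and angle between turning_pin's own z axis and vertical below 0.2 rad and value of joint wheel between -0.15 and 0.15 rad), for 0.1 s.
At the end, for the whole second after the job is handed in: the corked bottle stands upright within 10 mm sideways of the gap's middle; the wheel is still (under 0.05 rad/s); the pin is seated in the block's hole (at most 7 mm short, 6 mm off, leaning under 0.2 rad) and gripped with over 2 N; all jars upright (y of corked_bottle in the frame of carousel between -0.01 and 0.01 m and x of corked_bottle in the frame of carousel below -0.055 m and velocity of joint wheel between -0.05 and 0.05 rad/s and contact force between the fingers and turning_pin above 2 N and horizontal distance between pin_tip and pin_hole below 0.006 m and distance between pin_tip and pin_hole below 0.032 m and z of pin_tip in the frame of carousel below 0.049 m and angle between turning_pin's own z axis and vertical below 0.2 rad and angle between each of corked_bottle, jar_a, jar_b, jar_c, jar_d, jar_e's own z axis and vertical below 0.15 rad); the arm keeps its last pose, push and grip.
It fails at once if a jar or the bottle tips over or leaves the carousel (angle between any of corked_bottle, jar_a, jar_b, jar_c, jar_d, jar_e's own z axis and vertical above 0.4 rad or horizontal distance between any of corked_bottle, jar_a, jar_b, jar_c, jar_d, jar_e and carousel above 0.115 m).
It fails at once if the wheel is spun faster than 1.5 rad/s (velocity of joint wheel above 1.5 rad/s or velocity of joint wheel below -1.5 rad/s).
It fails at once if the hand pushes the carousel or the goods itself instead of working through the pin (contact force between any of the fingers, the arm and carousel above 2 N or contact force between any of the fingers, the arm and corked_bottle above 2 N or contact force between any of the fingers, the arm and jar_a above 2 N or contact force between any of the fingers, the arm and jar_b above 2 N or contact force between any of the fingers, the arm and jar_c above 2 N or contact force between any of the fingers, the arm and jar_d above 2 N or contact force between any of the fingers, the arm and jar_e above 2 N).
It fails at once if the cup or the small bottle standing on the counter is knocked away (distance of any of cup_near, small_bottle from where it was at the start of the episode above 0.03 m).
It also fails if it takes over 51 s, if anything falls off the work surface, if the arm or the gripper's body presses on something with over 40 N, if the wrist force passes 120 N, or if a joint passes its speed limit or range.

ROBOT

A 6-joint arm with a two-finger parallel gripper is mounted at the origin on a cart in front of the work surface, level with it; the furniture and walls round the work are solid. World frame = base frame: x ahead of the robot, y to its left, z up, the work surface at z = 0. Lengths are in m, angles in rad, forces in N, time in s.
With the tool pointing down it reaches from about 0.35 to 0.8 m from the base axis. Payload 7.3 kg.
Tool frame: the origin (TCP) lies between the finger pads; the fingertips stand 25 mm ahead of it and the grasp point (between the pads) lies 6 mm ahead of it (r.tip_extent is the distance from the TCP to the fingertips, in m); z points along the fingers, y is the line along which they close (so a half turn about z gives the same grasp; the last joint's range is limited). The gripper opens to 85 mm and grips with 20 to 120 N. Pads are 22 mm wide; open, the fingers measure 114 mm over their backs; the gripper's body (76 mm by 85 mm) begins 54 mm behind the grasp point. The pads swing forward as they close: fully open they stand 13 mm farther back than shut.
Start: joints at [-0.901, 0.342, 1.524, -0, 1.275, -0.146], TCP at [0.382, -0.36, 0.256] pointing down, gripper open.
Joint ranges: [-2.53, 2.53], [-0.77, 2.02], [0.04, 2.7], [-1, 4.14], [0.28, 2.66], [-3.11, 3.11]. Speed limits (rad/s): [2.57, 2.57, 3.14, 3.14, 3.14, 3.14].

INTERFACE

Orientations are given as a unit quaternion [x, y, z, w].
In Python, from workcell import r, command_gripper, optics gives the robot as it stands. The module is installed in compiled form; this text tells all that it offers. Calls block until the motion is done:
- r.reach(position, orientation): joint-space move of the TCP to a pose.
- r.move_straight(position, orientation=None, speed=0.15, max_force=None): straight line of the TCP; orientation=None keeps the orientation; speed is the mean speed in m/s. With max_force (N) it stops when the force on the tool has changed by that much, and returns True; else False.
- r.movej(angles): joint-space move.
- command_gripper(opening, force=None): finger opening in m; force is the grip in N (None keeps the last); returns when the fingers have stopped.
- r.hold(seconds).
- r.solve_ik(position, orientation): joint angles nearest the present ones, or None.
- r.read_state(): the state.
- optics.get_image(name): name is "scene" or "top" or "wrist"; returns (picture, depth): 400x640x3 uint8, red, green, blue; 400x640 float32, m along the optical axis (not along the pixel's ray), 0 where there is no reading.
- optics.camera_model(name): a dict with "K" (3x3 intrinsics, pixels), "R" (3x3) and "t" (3): a world point X has camera coordinates R X + t; the wrist camera has in their place "tool_from_camera" (4x4, takes a point from camera to tool coordinates, whose origin is the TCP and whose axes are the flange's). Camera axes: x right, y down, z forward; pixel columns grow to the right and rows downward; lengths in m; the calibration is good to about 2 mm. The wrist camera is an equidistant fisheye: a pixel r from the principal point sees the ray r / f radians off the axis. A picture is of the moment at which its call begins: read the wrist's pose just before it. camera_model takes no time and is no camera call.
A pose or a line that the arm cannot do raises r.PlanningError and nothing moves.
- r.finish_job(): hands the job in; it is judged then, once.
The state is a dict: "time_s": time; "joint_positions": joint angles; "dq": joint speeds; "tau": joint torques, N m; "eef_pos": TCP position; "eef_rot": TCP orientation; "contact_force": force on the tool from outside, world axes, zero at the start; "torque": the same for the moment, N m; "grip_width": finger opening in m; "grip_force": force on a finger pad.
Only numpy, scipy, OpenCV 4.12 (cv2) and the standard library are available. Lean on these libraries where they do the work, as an engineer would, in place of code of your own. Each camera call takes 0.05 s, during which the arm holds its last target. There are 200 camera calls.

## Working session

There is one attempt and no reset: what is moved stays moved. The work goes in short steps, each a Python script; the robot and the scene stay as the last script left them, time stands still between calls to the robot, and variables do not carry over. Pictures are saved under pics/ and viewed, at most 10 in all, crops included, and the job is handed in when it is done.

```bash
mkdir -p pics
cat > h.py <<'E'
import numpy as np, cv2
from scipy.spatial.transform import Rotation as Rot
from workcell import r, command_gripper, optics
def pts(name, d=None):
    im,d=optics.get_image(name); m=optics.camera_model(name)
    K,R,t=[np.array(m[k],float) for k in("K","R","t")]
    v,u=np.mgrid[:400,:640]
    c=np.stack([(u-K[0,2])/K[0,0]*d,(v-K[1,2])/K[1,1]*d,d],-1)
    P=(c-t.ravel())@R
    P[d==0]=np.nan
    return im,P
E
python3 - <<'E'
from h import *
for n in("scene","top"):
    im,P=pts(n); cv2.imwrite(f"pics/{n}.png",im[...,::-1]); np.savez(f"pics/{n}.npz",im=im,P=P)
    m=optics.camera_model(n); print(n,np.round(m["K"],1).tolist(),np.round(-np.array(m["R"]).T@np.ravel(m["t"]),3))
s=r.read_state(); print(s["time_s"],s["eef_rot"],r.tip_extent)
E
```

```text
scene [[402.7, 0.0, 318.6], [0.0, 402.7, 203.9], [0.0, 0.0, 1.0]] [0.166 0.723 0.612]
top [[370.5, 0.0, 325.8], [0.0, 370.5, 199.6], [0.0, 0.0, 1.0]] [ 0.437 -0.019  0.928]
0.1 [ 9.17952345e-01  3.96690115e-01 -1.82029683e-04 -6.42703284e-04] 0.025
```

View pics/scene.png

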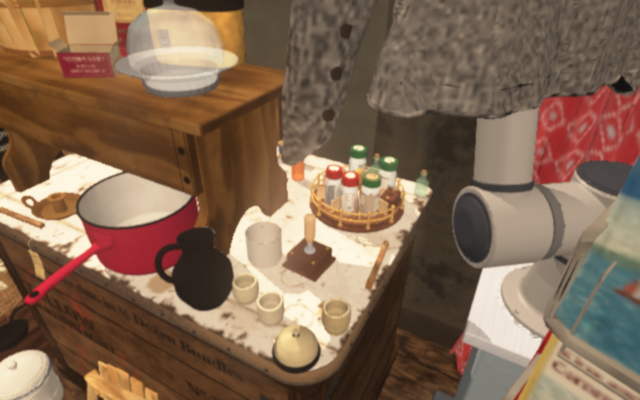

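View pics/top.png

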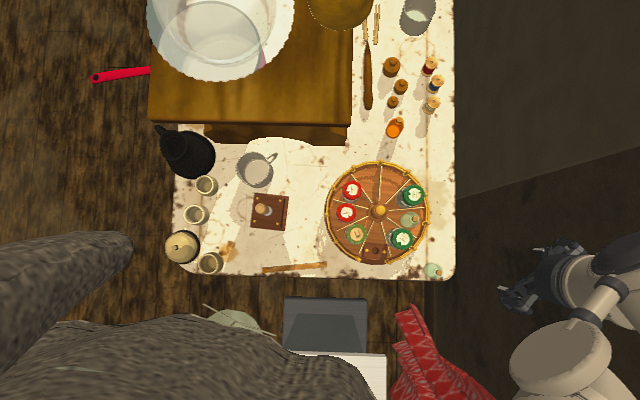

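The top view shows the carousel hub at about (379,212) and the stop block at (376,252). The corked bottle is at (410,219), about 80° right of the gap. The pin stand is at (268,210), and the small bottle is at (432,270). I'll measure these next.

Run:
```python
from h import *
from scipy.optimize import least_squares
D=np.load("pics/top.npz"); im,P=D["im"],D["P"]
x,y,z=P[...,0],P[...,1],P[...,2]
print("counter z",np.nanmedian(z[225:235,290:310]))
c0=P[212,379,:2]; 
rr=np.hypot(x-c0[0],y-c0[1])
m=(z>.055)&(z<.068)&(rr>.105)&(rr<.14)
q=P[m][:,:2]
f=least_squares(lambda p:np.hypot(q[:,0]-p[0],q[:,1]-p[1])-p[2],[*c0,.121],loss="soft_l1",f_scale=.003)
print("rail",f.x,len(q)); c=f.x[:2]
a=np.degrees(np.arctan2(q[:,1]-c[1],q[:,0]-c[0]))%360
h=np.histogram(a,bins=72,range=(0,360))[0]; print(h)
rr=np.hypot(x-c[0],y-c[1])
b=(z>.058)&(z<.075)&(rr<.11)&(rr>.06)&(x<c[0]-.04); b[:, :362]=0; b[:,392:]=0
print("block",np.nanmean(P[b],0),b.sum(), np.degrees(np.arctan2(*(np.nanmean(P[b],0)[[1,0]]-c[::-1]))))
g=im[b].mean(0) ; print(g)
w=slice(215,223),slice(405,415); print("bottle",np.nanmean(P[w].reshape(-1,3),0),np.nanmax(z[w]))
p=(z>.105)&(z<.16)&(np.abs(x-P[210,268,0])<.05)&(np.abs(y-P[210,268,1])<.05)
print("pin top",np.nanmedian(P[p&(z>.12)],0),p.sum())
s=(z>.028)&(z<.042)&(np.abs(x-P[210,268,0])<.07)&(np.abs(y-P[210,268,1])<.07)
(cx,cy),(w_,h_),ang=cv2.minAreaRect(P[s][:,:2].astype(np.float32)); print("stand",cx,cy,w_,h_,ang)
for n,(v,u) in dict(sb=(270,432),cup=(262,211)).items(): print(n,P[v,u])
H=c+ .092*np.array([-1,0])
q0=Rot.from_euler("x",180,degrees=True).as_quat()
for pos in ([*H,.15],[c[0]-.016,c[1]+.09,.15],[*H,.24]):
  for yaw in range(-90,91,30):
    o=(Rot.from_euler("z",yaw,degrees=True)*Rot.from_quat(q0)).as_quat(); k=r.solve_ik(pos,o); print(np.round(pos,3),yaw,None if k is None else np.round(k,2))
cv2.imwrite("pics/crop.png",cv2.resize(im[155:280,240:450,::-1],None,fx=3.8,fy=3.8,interpolation=2))
```

```text
counter z -0.0002908442281792805
rail [ 0.49688271 -0.12604515  0.1198053 ] 464
[ 2  5  3  6  5  9  6  7  7  5  6  7 14  5  8  8  3  4 13  6  5  4  6  6
  6 15  5  6  7  5  3 11  5  0  0  0  1  3 12  7  6  5  5  4  7 13  8  6
  5  7  8 15  8  6  6  8  3  8 11  4  3  5  5  9  8  9  7  3  5  6  5 20]
block [ 0.40764123 -0.12268135  0.06719907] 383 177.84136158449272
[134.06788512  83.77023499  45.5535248 ]
bottle [ 0.47929564 -0.19143853  0.10650597] 0.12820005643066051
pin top [0.49194708 0.13601937 0.12921715] 109
stand 0.507591187953949 0.13867470622062683 0.10720497369766235 0.0803147628903389 4.431461334228516
sb [ 0.36401218 -0.25540914  0.05346111]
cup [0.36385243 0.27504201 0.00731128]
[ 0.405 -0.126  0.15 ] -90 [-0.48  0.29  1.94 -0.    0.91  2.66]
[ 0.405 -0.126  0.15 ] -60 [-0.48  0.29  1.94 -0.    0.91  2.14]
[ 0.405 -0.126  0.15 ] -30 [-0.48  0.29  1.94 -0.    0.91  1.61]
[ 0.405 -0.126  0.15 ] 0 [-0.48  0.29  1.94 -0.    0.91  1.09]
[ 0.405 -0.126  0.15 ] 30 [-0.48  0.29  1.94 -0.    0.91  0.56]
[ 0.405 -0.126  0.15 ] 60 [-0.48  0.29  1.94 -0.    0.91  0.04]
[ 0.405 -0.12
[... 250 characters left out ...]
481 -0.036  0.15 ] 0 [-0.23  0.38  1.79 -0.    0.97  1.34]
[ 0.481 -0.036  0.15 ] 30 [-0.23  0.38  1.79 -0.    0.97  0.81]
[ 0.481 -0.036  0.15 ] 60 [-0.23  0.38  1.79 -0.    0.97  0.29]
[ 0.481 -0.036  0.15 ] 90 [-0.23  0.38  1.79 -0.    0.97 -0.23]
[ 0.405 -0.126  0.24 ] -90 [-0.48  0.17  1.81 -0.    1.16  2.66]
[ 0.405 -0.126  0.24 ] -60 [-0.48  0.17  1.81 -0.    1.16  2.14]
[ 0.405 -0.126  0.24 ] -30 [-0.48  0.17  1.81 -0.    1.16  1.61]
[ 0.405 -0.126  0.24 ] 0 [-0.48  0.17  1.81 -0.    1.16  1.09]
[ 0.405 -0.126  0.24 ] 30 [-0.48  0.17  1.81 -0.    1.16  0.56]
[ 0.405 -0.126  0.24 ] 60 [-0.48  0.17  1.81 -0.    1.16  0.04]
[ 0.405 -0.126  0.24 ] 90 [-0.48  0.17  1.81  0.    1.16 -0.48]
```

View pics/crop.png

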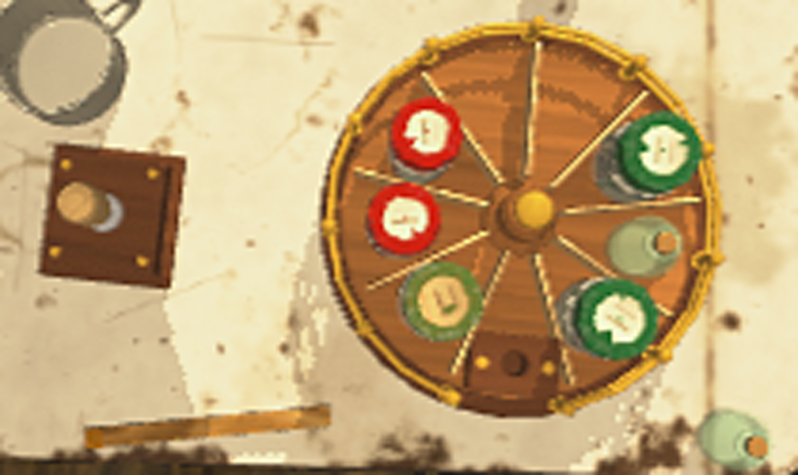

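```bash
cat >> h.py <<'E'
def ray(name,u,v,z):
    m=optics.camera_model(name);K,R,t=[np.array(m[k],float) for k in("K","R","t")]
    o=-R.T@t.ravel(); d=R.T@np.linalg.solve(K,[u,v,1.]); return o+d*(z-o[2])/d[2]
E
python3 - <<'E'
from h import *
f=lambda a,b,z:ray("top",240+a/3.8-.37,155+b/3.8-.37,z)[:2]
c=np.array([.4969,-.1260])
ang=lambda p:np.degrees(np.arctan2(*(p-c)[::-1]))%360
for n,a in dict(hole=(515,363,.068),g1=(448,397,.062),g2=(565,406,.062),cork=(665,243,.098),b1=(482,362,.068),b2=(548,368,.068)).items():
    p=f(*a);print(n,p,np.linalg.norm(p-c),ang(p))
print("stand",np.mean([f(*a,.036) for a in((55,145),(186,157),(170,288),(38,272))],0),"pintop",f(72,203,.132))
D=np.load("pics/top.npz"); im,P=D["im"],D["P"]
# rail refit with ray cast of brass top pixels
hsv=cv2.cvtColor(im,cv2.COLOR_RGB2HSV)
E
```

```text
hole [ 0.40642396 -0.12141793] 0.09059199595897509 177.10078908813264
g1 [ 0.38456888 -0.08180038] 0.12071407371534526 158.52154468470133
g2 [ 0.38120378 -0.15279361] 0.11875820944337934 193.0390313224833
cork [ 0.47987393 -0.20473788] 0.08055768915428398 257.7983741738303
b1 [ 0.40645805 -0.10149062] 0.09370409115937367 164.8372683605776
b2 [ 0.40399347 -0.14136008] 0.09416769749339733 189.3876957856882
stand [0.49124812 0.13180454] pintop [0.49168534 0.1387789 ]
```

```bash
cat >> h.py <<'E'
def q(yaw): return (Rot.from_euler("z",yaw)*Rot.from_euler("x",np.pi)).as_quat()
def shot(fn):
    s=r.read_state(); im,d=optics.get_image("wrist"); cv2.imwrite(f"pics/{fn}.png",im[...,::-1])
    np.savez(f"pics/{fn}.npz",im=im,d=d,p=s["eef_pos"],o=s["eef_rot"]); return fn
def wray(fn,u,v,z):
    D=np.load(f"pics/{fn}.npz"); m=optics.camera_model("wrist"); K=np.array(m["K"]); T=np.array(m["tool_from_camera"])
    a,b=(u-K[0,2])/K[0,0],(v-K[1,2])/K[1,1]; th=np.hypot(a,b)+1e-9
    d=np.array([a/th*np.sin(th),b/th*np.sin(th),np.cos(th)]); Rw=Rot.from_quat(D["o"]).as_matrix()
    o=D["p"]+Rw@T[:3,3]; d=Rw@T[:3,:3]@d; return o+d*(z-o[2])/d[2]
def wpix(fn,X):
    D=np.load(f"pics/{fn}.npz"); m=optics.camera_model("wrist"); K=np.array(m["K"]); T=np.array(m["tool_from_camera"])
    c=np.linalg.inv(T)@np.r_[Rot.from_quat(D["o"]).inv().apply(np.array(X)-D["p"]),1]
    n=np.hypot(c[0],c[1])+1e-9; th=np.arctan2(n,c[2]); return K[0,2]+K[0,0]*th*c[0]/n, K[1,2]+K[1,1]*th*c[1]/n
E
python3 - <<'E'
from h import *
m=optics.camera_model("wrist"); print(np.round(m["K"],1).tolist(),np.round(m["tool_from_camera"],3).tolist())
r.reach([.40,-.05,.30],q(0)); r.reach([.48,.135,.25],q(0)); shot("w1"); s=r.read_state(); print(s["time_s"],s["eef_pos"],s["joint_positions"])
print(wpix("w1",[.4915,.137,.132]),wpix("w1",[.4915,.134,.036]))
E
```

```text
[[309.7, 0.0, 317.8], [0.0, 309.7, 202.0], [0.0, 0.0, 1.0]] [[-0.001, -0.966, -0.259, 0.066], [1.0, -0.001, 0.001, -0.0], [-0.001, -0.259, 0.966, -0.119], [0.0, 0.0, 0.0, 1.0]]
2.2583 [0.48015567 0.13358259 0.25036171] [ 1.17776875e-01  2.98376906e-01  1.60496173e+00 -5.99318832e-04
  1.23792589e+00  1.69006054e+00]
(np.float64(314.37186081604443), np.float64(190.56013839761474)) (np.float64(317.9478424905154), np.float64(170.94684526225424))
```

View pics/w1.png

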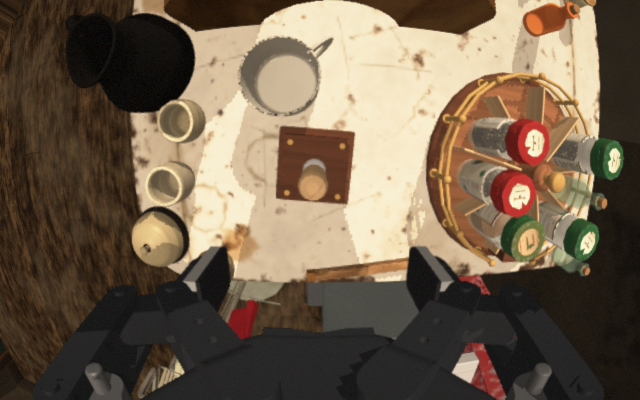

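The wrist view shows the pin handle top at about (313,188). The stand's corners are at (281,126), (355,131), (352,202) and (277,197). I'll grasp the pin and draw it out.

Run:
```python
from h import *
print("top",wray("w1",313,189,.132)); st=np.mean([wray("w1",*a,.036) for a in((281,126),(355,131),(352,202),(277,197))],0); print("stand",st)
t=wray("w1",313,189,.132); g=(t+st)/2; g=t*.75+st*.25
gz=.010+.100+.006   # grasp point 100 mm above the foot
command_gripper(.07,30)
r.move_straight([g[0],g[1],.19],q(0),speed=.2)
print(r.move_straight([g[0],g[1],gz],speed=.1,max_force=15))
print(command_gripper(0.0,40)); s=r.read_state(); print(s["eef_pos"],s["grip_width"],s["grip_force"],s["contact_force"])
print(r.move_straight([g[0],g[1],gz+.12],speed=.12)); s=r.read_state(); print(s["time_s"],s["eef_pos"],s["grip_width"],s["grip_force"],s["contact_force"],s["torque"])
shot("w2")
im,d=optics.get_image("scene"); cv2.imwrite("pics/s2.png",cv2.resize(im[120:300,230:450,::-1],None,fx=3.3,fy=3.3,interpolation=2))
```

```text
top [0.49275826 0.13807241 0.132     ]
stand [0.49871306 0.13583888 0.036     ]
False
False
[0.49451711 0.13770836 0.11644981] 0.02335867543290449 39.24498205889961 [0.02012694 0.4643668  3.61672996]
False
5.55 [0.49381469 0.13743179 0.23516543] 0.023703647674902822 39.169861221057545 [-0.40730374 -0.59961823 -0.13975109] [-0.02163784 -0.03888847  0.00361936]
```

View pics/s2.png

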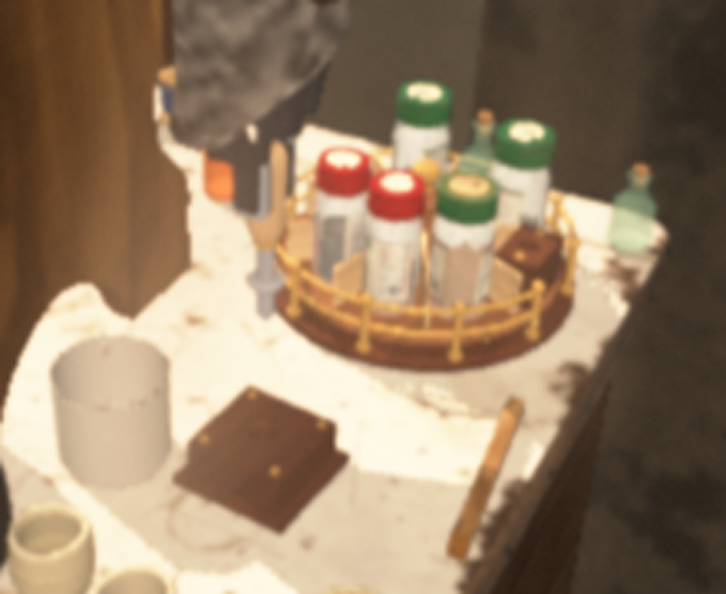

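The scene view shows the pin gripped upright and clear of the stand. Its tip is at crop (265,315), which is px (310,215). Next I move to above the hole.

Run:
```python
from h import *
print("tip from scene", ray("scene",230+265/3.3-.35,120+317/3.3-.35,.129))
r.move_straight([.40,.0,.24],q(0),speed=.2)
r.move_straight([.395,-.121,.22],speed=.15)
r.hold(.2); shot("w3"); s=r.read_state(); print(s["time_s"],s["eef_pos"],s["contact_force"])
print("hole px",wpix("w3",[.4064,-.1214,.068]),"tip px",wpix("w3",s["eef_pos"]-[0,0,.106]))
```

```text
tip from scene [0.49333229 0.13605754 0.129     ]
7.85 [ 0.39508482 -0.12047279  0.22013742] [-0.3426299   0.40496985 -1.13074716]
hole px (np.float64(319.422120332257), np.float64(182.25680060923327)) tip px (np.float64(318.53606349101943), np.float64(208.85014212172095))
```

View pics/w3.png

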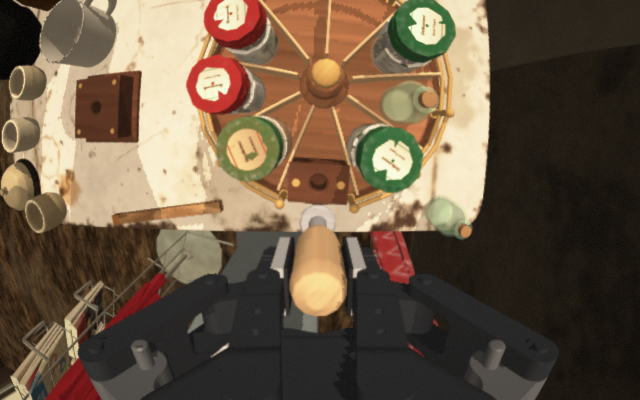

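The wrist view shows the hole at (319,182), which matches the prediction. The collar is at (317,218), and the pin is nearly straight below the fingers. Before inserting I'll check for lean.

Run:
```python
from h import *
p=np.load("pics/w3.npz")["p"]
print("collar px",wpix("w3",p-[0,0,.106-.028]),"handle top px",wpix("w3",p+[0,0,.016]))
h=wray("w3",319,181.5,.068); print("hole",h)
x,y=h[:2]*.6+np.array([.4064,-.1214])*.4
r.move_straight([x,y,.182],speed=.1); r.hold(.3)
f0=r.read_state()["contact_force"]
hit=r.move_straight([x,y,.149],speed=.03,max_force=8)
s=r.read_state(); print(hit,s["time_s"],s["eef_pos"],s["contact_force"]-f0,s["torque"],s["grip_width"])
shot("w4")
```

```text
collar px (np.float64(318.52798285690983), np.float64(220.47912831987207)) handle top px (np.float64(319.2733370816928), np.float64(296.17245751306564))
hole [ 0.40708938 -0.12102197  0.068     ]
False 9.95 [ 0.40693789 -0.1212267   0.14917132] [-0.33679713  0.82892561  0.437233  ] [0.00804849 0.00650729 0.01035252] 0.023810682383968693
```

Run:
```python
from h import *
f0=r.read_state()["contact_force"]
hit=r.move_straight([.4068,-.1212,.1435],speed=.02,max_force=4); r.hold(.2)
s=r.read_state(); print(hit,s["time_s"],s["eef_pos"],s["contact_force"]-f0,s["torque"],s["grip_width"])
shot("w4"); im=np.load("pics/w4.npz")["im"]; cv2.imwrite("pics/w4c.png",cv2.resize(im[90:340,180:460,::-1],None,fx=2.4,fy=2.4))
```

```text
True 10.4083 [ 0.40724018 -0.12150311  0.1483614 ] [-0.50346924  0.66626999  6.50420326] [-0.08823184  0.2264601  -0.02252525] 0.023717524126375338
```

View pics/w4c.png

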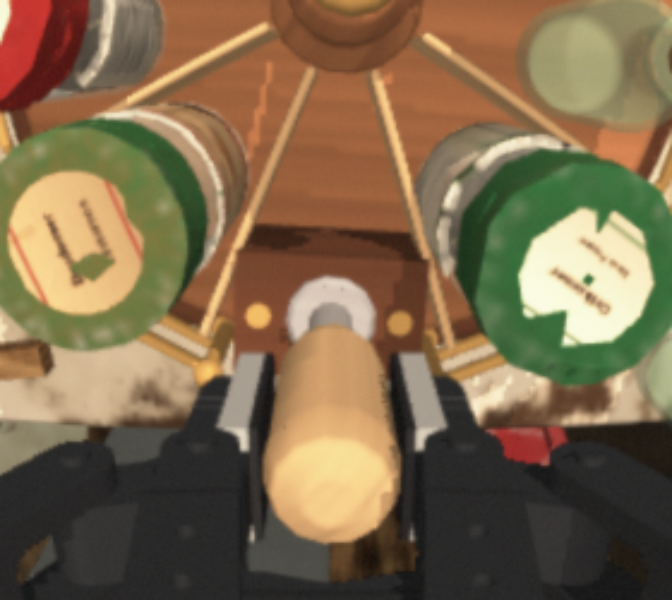

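The collar is flat on the block, so the pin is seated. I'll now turn clockwise (negative) in small steps, correcting radially from the measured force.

```bash
cat > turn.py <<'E'
from h import *
C=np.array([.4979,-.1257]); H=np.array([.4070,-.1212]); a0=np.arctan2(*(H-C)[::-1])
def turn(ths,rad=.092,k=.0002,f0=np.zeros(3)):
    dr=rad_off[0]
    for th in ths:
        a=a0+th; e=np.array([np.cos(a),np.sin(a)])
        p=C+(rad+dr)*e; r.move_straight([*p,.148],speed=.025)
        s=r.read_state(); f=s["contact_force"]-f0; fr=f[:2]@e; ft=f[:2]@[-e[1],e[0]]
        dr=np.clip(dr+k*fr,-.005,.005); rad_off[0]=dr
        print(round(th,3),"t %.1f"%s["time_s"],"fr %.1f ft %.1f fz %.1f dr %.4f"%(fr,ft,f[2],dr),s["eef_pos"].round(4) if hasattr(s["eef_pos"],"round") else s["eef_pos"])
rad_off=[0.]
E
python3 - <<'E'
from turn import *
turn(-np.arange(.087,.80,.0873),f0=np.array([-.5,.5,-.3]))
shot("w5"); print(rad_off)
E
```

```text
-0.087 t 10.9 fr -2.0 ft -0.5 fz 6.5 dr -0.0004 [ 0.4072 -0.1132  0.1484]
-0.174 t 11.4 fr -0.3 ft 1.2 fz 7.1 dr -0.0005 [ 0.4089 -0.1055  0.1484]
-0.262 t 11.9 fr -0.7 ft 1.0 fz 5.9 dr -0.0006 [ 0.4111 -0.0978  0.1483]
-0.349 t 12.3 fr -0.7 ft -0.4 fz 7.0 dr -0.0007 [ 0.4139 -0.0903  0.1483]
-0.436 t 12.8 fr -1.2 ft 0.5 fz 7.4 dr -0.0010 [ 0.4174 -0.0832  0.1484]
-0.524 t 13.3 fr 0.1 ft 0.6 fz 6.9 dr -0.0010 [ 0.4216 -0.0765  0.1484]
-0.611 t 13.7 fr -0.5 ft 0.6 fz 8.2 dr -0.0011 [ 0.4262 -0.07    0.1484]
-0.698 t 14.2 fr -0.7 ft 0.6 fz 7.1 dr -0.0012 [ 0.4314 -0.064   0.1483]
-0.785 t 14.7 fr -0.6 ft 1.0 fz 8.0 dr -0.0013 [ 0.4371 -0.0585  0.1484]
[np.float64(-0.0013164994280327532)]
```

Forces are small and the wheel is following. I'll continue to about -1.38 rad and then look.

Run:
```python
from turn import *
rad_off[0]=-.0013
turn(np.linspace(-.86,-1.38,7),f0=np.array([-.5,.5,-.3])); r.hold(.5)
s=r.read_state(); print(rad_off,s["contact_force"],s["grip_force"],s["joint_positions"])
shot("w6"); im,P=pts("top"); np.savez("pics/top6.npz",im=im,P=P)
a=np.load("pics/w6.npz")["im"][60:360,150:600,::-1]; b=cv2.resize(im[155:280,300:460,::-1],None,fx=2.4,fy=2.4,interpolation=2)
o=np.zeros((300,450+384,3),np.uint8); o[:,:450]=a; o[:,450:]=b[:300,:384]; cv2.imwrite("pics/w6c.png",o[:,:800])
```

```text
-0.86 t 15.1 fr -0.2 ft 0.5 fz 7.7 dr -0.0013 [ 0.4423 -0.0542  0.1484]
-0.947 t 15.6 fr -2.0 ft 0.4 fz 8.6 dr -0.0017 [ 0.4487 -0.0497  0.1483]
-1.033 t 16.1 fr -0.0 ft 1.0 fz 8.0 dr -0.0017 [ 0.4556 -0.046   0.1484]
-1.12 t 16.5 fr -0.7 ft 1.3 fz 6.7 dr -0.0019 [ 0.4627 -0.0427  0.1484]
-1.207 t 17.0 fr -1.3 ft 1.3 fz 8.4 dr -0.0021 [ 0.47   -0.0401  0.1484]
-1.293 t 17.5 fr 0.9 ft 2.1 fz 8.3 dr -0.0020 [ 0.4775 -0.0381  0.1484]
-1.38 t 17.9 fr -0.2 ft 1.8 fz 8.3 dr -0.0020 [ 0.4851 -0.0366  0.1484]
[np.float64(-0.0019926360324388787)] [-1.56339441 -0.3001627   7.74645512] 40.00819635344669 [-2.32944793e-01  3.93620268e-01  1.77994725e+00 -2.25124278e-04
  9.68455766e-01  1.33776679e+00]
```

View pics/w6c.png

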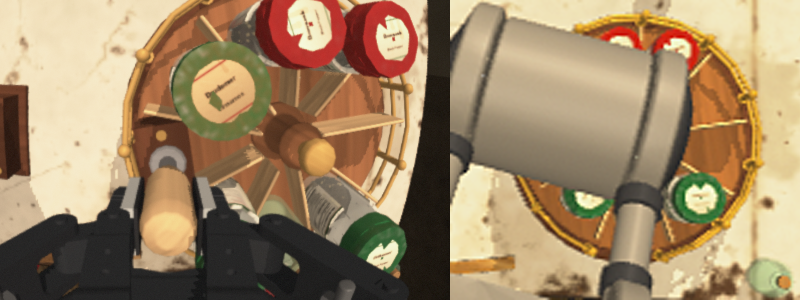

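Run:
```python
from h import *
from scipy.optimize import least_squares
T=np.array([[.4072,-.1215],[.4072,-.1132],[.4089,-.1055],[.4111,-.0978],[.4139,-.0903],[.4174,-.0832],[.4216,-.0765],[.4262,-.07],[.4314,-.064],[.4371,-.0585],[.4423,-.0542],[.4487,-.0497],[.4556,-.046],[.4627,-.0427],[.47,-.0401],[.4775,-.0381],[.4851,-.0366]])
for fix in(0,1):
    f=least_squares(lambda p:np.hypot(*(T-p[:2]).T)-(.092 if fix else p[2]),[.497,-.126,.092]); c=f.x[:2]
    a=np.unwrap(np.arctan2(*(T-c).T[::-1])); print(f.x,np.degrees(a[0]),a[-1]-a[0],np.abs(f.fun).max())
im,P=pts("scene"); cv2.imwrite("pics/s6.png",cv2.resize(im[130:240,290:440,::-1],None,fx=5,fy=5,interpolation=2))
```

```text
[ 0.49648996 -0.12586418  0.08982696] 177.20180894569754 -1.3950461569237196 0.0004304129784740568
[ 0.4982216  -0.12746995  0.092     ] 176.24744103396438 -1.3618933331203977 0.0007828317185859801
```

View pics/s6.png

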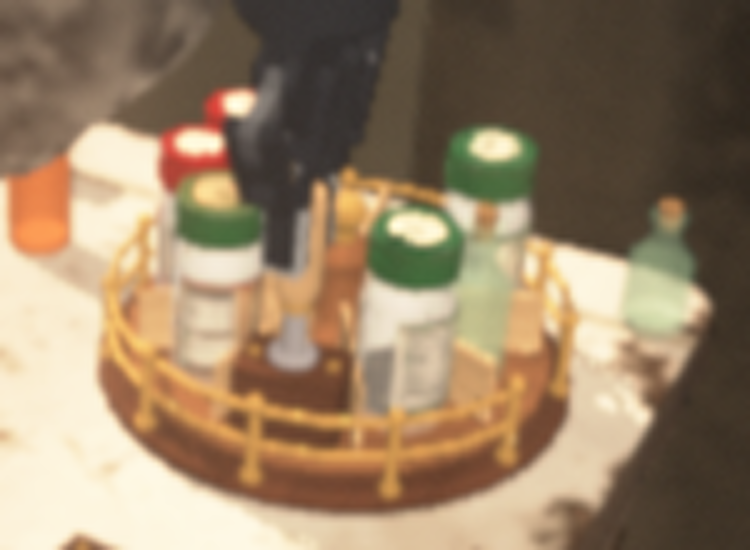

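The scene view shows the bottle in the gap with its cork at crop (487,213), all jars upright, and the collar seated. I'll check its sideways offset.

Run:
```python
from h import *
C=np.array([.4970,-.1262])
for yaw in(176.2,177.2):
    e=np.array([np.cos(np.radians(yaw)),np.sin(np.radians(yaw))])
    X=-e; Y=np.array([-X[1],X[0]])
    for n,p in dict(now=ray("scene",290+487/5-.4,130+213/5-.4,.124)[:2],base=ray("scene",290+482/5-.4,130+290/5-.4,.078)[:2],start=ray("top",240+665/3.8-.37,155+243/3.8-.37,.126)[:2]).items():
        d=p-C; print(yaw,n,p,"x %.4f y %.4f"%(d@X,d@Y), np.degrees(np.arctan2(d@Y,-(d@X))))
s=r.read_state(); print(s["time_s"],s["eef_pos"],s["contact_force"],s["grip_force"])
```

```text
176.2 now [ 0.4222516  -0.12515294] x -0.0747 y -0.0039 -2.997465307300342
176.2 base [ 0.42063402 -0.12857397] x -0.0760 y -0.0074 -5.580569401133943
176.2 start [ 0.47841139 -0.1984686 ] x -0.0138 y -0.0733 -79.37532009169567
177.2 now [ 0.4222516  -0.12515294] x -0.0747 y -0.0026 -1.9974653073003288
177.2 base [ 0.42063402 -0.12857397] x -0.0762 y -0.0061 -4.580569401133929
177.2 start [ 0.47841139 -0.1984686 ] x -0.0150 y -0.0731 -78.37532009169566
18.5667 [ 0.4850157  -0.03659065  0.14837778] [-1.34562123 -0.87274623  8.97701899] 40.0084854348097
```

The bottle is about 3 mm to the right of the middle, so I'll nudge it 0.03 rad further, settle, and hand in.

Run:
```python
from turn import *
rad_off[0]=-.0020
turn([-1.41],f0=np.array([-.5,.5,-.3])); r.hold(1.0)
s=r.read_state(); print(s["time_s"],s["eef_pos"],s["contact_force"],s["grip_force"],np.abs(s["dq"]).max())
print(r.finish_job())
```

```text
-1.41 t 18.8 fr 0.5 ft 1.2 fz 7.2 dr -0.0019 [ 0.4878 -0.0363  0.1484]
19.825 [ 0.48769682 -0.03628112  0.14839084] [-1.49282295  0.34188232  8.24428778] 40.01560168087849 0.002550380699149052
the job is handed in; nothing more can be done
None
```

I handed the job in at about 20 s: the pin is seated and still gripped at 40 N, holding the corked bottle within an estimated few millimetres of the gap's middle, and all jars were upright when last seen; the judge's verdict was not reported.

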